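Put the bench tools back on their own outline boards

ROBOT

A 6-joint arm with a two-finger parallel gripper is mounted at the origin on a cart in front of the work surface, level with it; the furniture and walls round the work are solid. World frame = base frame: x ahead of the robot, y to its left, z up, the work surface at z = 0. Lengths are in m, angles in rad, forces in N, time in s.
With the tool pointing down it reaches from about 0.3 to 0.875 m from the base axis. Payload 6.4 kg.
Tool frame: the origin (TCP) lies where the fingers leave the gripper's body, on its centre line; the fingertips stand 73 mm ahead of it and the grasp point (between the pads) lies 54 mm ahead of it; z points along the fingers, y is the line along which they close (so a half turn about z gives the same grasp; the last joint's range is limited). The gripper opens to 85 mm and grips with 20 to 120 N. Pads are 22 mm wide; open, the fingers measure 114 mm over their backs; the gripper's body (76 mm by 85 mm) begins 54 mm behind the grasp point. The pads swing forward as they close: fully open they stand 13 mm farther back than shut.
Start: joints at [1.057, 0.181, 1.607, -0, 1.354, -0.206], TCP at [0.174, 0.548, 0.304] pointing down, gripper open.
Joint ranges: [-2.99, 2.99], [-0.89, 2.07], [0.3, 2.58], [-1.14, 4.28], [0, 2.63], [-3.12, 3.12]. Speed limits (rad/s): [2.57, 2.57, 3.01, 3.14, 3.14, 3.14].

INTERFACE

Orientations are given as a unit quaternion [w, x, y, z].
In Python, from bench import ctrl gives the robot as it stands.
- The arm moves only by the tool carry_out, never from a script. Its argument "steps" is one flat list of numbers, 7 for each row, row after row: the shift along the tool's x, y, z in m, then the turn, a rotation vector about the tool's x, y, z in rad, then the opening, from 0 (shut) to 1 (fully open). In form: [dx, dy, dz, wx, wy, wz, claw, dx, dy, dz, wx, wy, wz, claw, ...]. A call has 1 to 20 rows; each row is the pose to reach, as a shift and turn from the pose commanded when the call began, along the tool's axes at that moment; what a row does not reach only later rows make up. A row lasts 1/10 s, in which the tool goes at most 50 mm and 8.59 degrees, less where a joint would pass 70% of its speed; a pose out of reach is approached as far as the arm can. A call with a gripper value outside its range is refused whole. The fingers move at their own pace and stop on an object; the grip force is fixed at half the most. Time passes only in rows, so rows that repeat a pose let the fingers close. It gives the time, the measured TCP pose, the force, the opening and the grip force at its end, in the units of the state.
- ctrl.get_obs(): the state, without advancing time (a new reading comes with each control period).
- ctrl.camera(name): name is "scene" or "side" or "wrist"; returns the picture (400x640x3 uint8, red, green, blue); there is no depth.
- ctrl.camera_params(name): a dict with "vertical_fov" (degrees; the focal length in pixels is half the picture's height over the tangent of half this angle, whatever the lens; pixels are square), "cx", "cy" (the principal point, pixels), "cam_to_world" (4x4, takes a point from camera to world coordinates); the wrist camera has in their place "hand_eye" (4x4, takes a point from camera to tool coordinates, whose origin is the TCP and whose axes are the flange's). Camera axes: x right, y down, z forward; pixel columns grow to the right and rows downward; lengths in m; the calibration is good to about 2 mm. A picture is of the moment at which its call begins: read the wrist's pose just before it. camera_params takes no time and is no camera call.
- ctrl.hand_in(): hands the job in; it is judged then, once.
The state is a dict: "time_s": time; "q": joint angles; "dq": joint speeds; "joint_efforts": joint torques, N m; "eef_pos": TCP position; "eef_rot": TCP orientation; "wrist_force": force on the tool from outside, world axes, zero at the start; "torque": the same for the moment, N m; "opening": opening from 0.0 (shut) to 1.0 (fully open); "grasp_force": force on a finger pad.
Only numpy, scipy, OpenCV 4.12 (cv2) and the standard library are available. Lean on these libraries where they do the work, as an engineer would, in place of code of your own. Each camera call takes 0.05 s, during which the arm holds its last target. There are 200 camera calls.

TASK

The needle file, the side cutters and the glue tube have been put back on each other's boards. Move each one onto the board that is painted with its own outline, lying flat on the outline and pointing the same way. The blank board is free for laying one aside meanwhile. Leave the pencil and the clothes peg between the boards where they are.

Things in the scene. Friction and masses are not known exactly. Their poses are not given: they have to be found in the camera images.
- needle_file: Needle file lying flat, 12 x 179 x 12 mm: white handle with a red collar, 12 mm square in section, from y = +14 to +90 mm; thin steel blade (4 x 2 mm, 5 to 7 mm above the underside) from there to the tip at y = -90 mm. 30 g. Grasp across the handle, about y = +45 mm. Origin: middle of its length, on the underside; y points to the handle end, z up.
- side_cutters: Side cutters with blue handles, shut and rigid, lying flat, 49 x 128 x 12 mm: two handles spread about 49 mm wide from y = -20 to +64 mm, steel jaws from y = -36 to -64 mm, under 21 mm wide. 85 g. Can be grasped across both handles at about y = +10 mm (about 42 mm wide there). Origin: middle of its length, on the underside; y points to the handle ends, z up.
- glue_tube: Filled, stiff glue tube with a blue cap, lying flat, 42 x 146 x 28 mm: flat crimped end 42 mm wide at y = -73 mm, cap at y = +73 mm, 28 mm high. Rigid. 50 g. Can be grasped across its sides at the middle (about 36 mm wide). Origin: middle of its length, on the underside; y points to the cap, z up.
- file_board: Fixed plywood board, 80 x 215 mm, top face at z = 8 mm. It is painted with the black outline of the needle file, 180 mm long and slim: wide handle, thin blade. Origin: on the underside and long midline, 50 mm from the board's centre towards the end where handle or cap belongs; y runs along the board to that end. With the file in place, its origin is at x = 0, y = -50, z = 8 mm of the board (its centre), axes along the board's.
- cutter_board: Fixed plywood board, 95 x 165 mm, top face at z = 8 mm. It is painted with the black outline of the side cutters: two spread handles and a short jaw. Origin: on the underside and long midline, 50 mm from the board's centre towards the end where handle or cap belongs; y runs along the board to that end. With the cutters in place, its origin is at x = 0, y = -50, z = 8 mm of the board (its centre), axes along the board's.
- tube_board: Fixed plywood board, 85 x 185 mm, top face at z = 8 mm. It is painted with the black outline of the glue tube: broad, 42 mm at the crimped end and 19 mm at the cap. Origin: on the underside and long midline, 50 mm from the board's centre towards the end where handle or cap belongs; y runs along the board to that end. With the tube in place, its origin is at x = 0, y = -50, z = 8 mm of the board (its centre), axes along the board's.
- blank_board: Fixed plywood board, 90 x 190 mm, top face at z = 8 mm. It has no outline and nothing on it: the free spot, where any of the things may be laid for a while. Origin: on the underside and long midline, 50 mm from the board's centre towards the end where handle or cap belongs; y runs along the board to that end.
- pencil: Bystander: yellow wooden pencil, 7 x 136 x 7 mm, lying loose on the table in a gap between boards, along y. Origin: its middle, underside.
- peg: Bystander: purple clothes peg, 15 x 72 x 12 mm, lying loose on the table in a gap between boards, along y. Origin: its middle, underside.
Mind the look-alikes: they are no part of the job. There is more than one size of the side_cutters; the one meant has the size given above.

How it is judged:
At the end, for the whole second after the job is handed in: File, cutters and tube each lie flat (0.12 rad, 6 mm) and at rest on the board with their own outline: centre within 12 mm across and 15 mm along it, direction within 0.2 rad, handle or cap end where the outline has it; pencil and peg moved less than 30 mm (x of needle_file in the frame of file_board between -0.012 and 0.012 m and y of needle_file in the frame of file_board between -0.065 and -0.035 m and y of file_board in the frame of needle_file above 0 m and angle between the y axis of needle_file and the y axis of file_board, either way round below 0.2 rad and z of needle_file in the frame of file_board below 0.014 m and angle between each of needle_file, side_cutters, glue_tube's own z axis and vertical below 0.12 rad and linear speed of each of needle_file, side_cutters, glue_tube below 0.02 m/s and x of side_cutters in the frame of cutter_board between -0.012 and 0.012 m and y of side_cutters in the frame of cutter_board between -0.065 and -0.035 m and y of cutter_board in the frame of side_cutters above 0 m and angle between the y axis of side_cutters and the y axis of cutter_board, either way round below 0.2 rad and z of side_cutters in the frame of cutter_board below 0.014 m and x of glue_tube in the frame of tube_board between -0.012 and 0.012 m and y of glue_tube in the frame of tube_board between -0.065 and -0.035 m and y of tube_board in the frame of glue_tube above 0 m and angle between the y axis of glue_tube and the y axis of tube_board, either way round below 0.2 rad and z of glue_tube in the frame of tube_board below 0.014 m); the robot touches nothing.
It fails at once if the pencil is moved by more than 30 mm (distance of pencil from where it was at the start of the episode above 0.03 m).
It fails at once if the clothes peg is moved by more than 30 mm (distance of peg from where it was at the start of the episode above 0.03 m).
It also fails if it takes over 106 s, if anything falls off the work surface, if the arm or the gripper's body presses on something with over 40 N, if the wrist force passes 120 N, or if a joint passes its speed limit or range.

## Working session

There is one attempt and no reset: what is moved stays moved. The work goes in short steps, Python scripts to look and compute and a tool call to move; the robot and the scene stay as the last step left them, time stands still between calls to the robot, and variables do not carry over. Pictures are saved under pics/ and viewed, at most 14 in all, crops included, and the job is handed in when it is done.

Besides the shell and the picture viewer there is one more tool, called after "Call:" by a JSON object that holds its "api" and its "payload", one argument or row to a line. carry_out: Moves the arm, as the interface text tells. Its arguments: {"type":"object","properties":{"steps":{"type":"array"}},"required":["steps"]}

```bash
mkdir -p pics; ls
cat > h.py <<'E'
import numpy as np, cv2
from bench import ctrl
from scipy.spatial.transform import Rotation as R
def pose():
    o=ctrl.get_obs(); T=np.eye(4); q=o["eef_rot"]; T[:3,:3]=R.from_quat([q[1],q[2],q[3],q[0]]).as_matrix(); T[:3,3]=o["eef_pos"]; return T
def cam(name,T=None):
    p=ctrl.camera_params(name); f=200/np.tan(np.radians(p["vertical_fov"])/2)
    M=np.array(p["cam_to_world"]) if name!="wrist" else (pose() if T is None else T)@np.array(p["hand_eye"])
    return f,p["cx"],p["cy"],M
def px2w(name,uv,z,T=None):
    f,cx,cy,M=cam(name,T); out=[]
    for u,v in uv:
        d=M[:3,:3]@np.array([(u-cx)/f,(v-cy)/f,1]); s=(z-M[2,3])/d[2]; out.append(M[:3,3]+s*d)
    return np.array(out)
def shot(name,fn):
    T=pose(); im=ctrl.camera(name); cv2.imwrite("pics/"+fn,cv2.cvtColor(im,cv2.COLOR_RGB2BGR)); np.save("pics/"+fn+".npy",T); return im
E
python3 - <<'E'
from h import *
for n in("scene","side","wrist"):
    shot(n,n+"0.png"); print(n,ctrl.camera_params(n))
print(ctrl.get_obs()); print(pose())
E
```

```text
pics
scene {'vertical_fov': 55.82406762505662, 'cx': 314.3075363666337, 'cy': 200.510955681988, 'cam_to_world': array([[ 0.88935268, -0.30709544,  0.33873915,  0.14049106],
       [-0.45720195, -0.59040005,  0.66512718, -0.67746173],
       [-0.00426591, -0.74640483, -0.6654785 ,  0.71196617],
       [ 0.        ,  0.        ,  0.        ,  1.        ]])}
side {'vertical_fov': 50.67001604093973, 'cx': 324.93716290766747, 'cy': 199.03428861875312, 'cam_to_world': array([[-0.98939771, -0.08254823,  0.11949044,  0.36106198],
       [-0.14518832,  0.58224894, -0.79994157,  0.95574831],
       [-0.00353942, -0.80880897, -0.58806081,  0.73879803],
       [ 0.        ,  0.        ,  0.        ,  1.        ]])}
wrist {'vertical_fov': 63.31058572235687, 'cx': 318.08353924067126, 'cy': 203.16706068029748, 'hand_eye': array([[-7.07468608e-04, -9.48959371e-01, -3.15397544e-01,
         8.01880287e-02],
       [ 9.99999549e-01, -8.71135375e-04,  3.77947739e-04,
         4.38810960e-05],
       [-6.33411007e-04, -3.15397135e-01,  9.48959560e-01,
        -6.94213299e-02],
       [ 0.00000000e+00,  
[... 320 characters left out ...]
ray([ 9.64928840e-04, -4.45263863e+01, -3.51688564e+01, -2.17235261e-04,
        6.01606429e-03,  2.19920065e-05]), 'eef_pos': array([0.17400971, 0.54769535, 0.30320132]), 'eef_rot': array([-2.30685027e-04,  1.53280228e-01,  9.88182535e-01, -6.28984478e-04]), 'wrist_force': array([-0.34850936, -0.39406143,  1.00341193]), 'torque': array([ 0.01919999,  0.03424447, -0.01490568]), 'grasp_force': 0.0, 'opening': 0.9978519499823852}
[[-9.53010237e-01  3.02937398e-01 -6.48739598e-04  1.74009714e-01]
 [ 3.02937979e-01  9.53009552e-01 -1.17238405e-03  5.47695346e-01]
 [ 2.63096061e-04 -1.31382186e-03 -9.99999102e-01  3.03201316e-01]
 [ 0.00000000e+00  0.00000000e+00  0.00000000e+00  1.00000000e+00]]
```

View pics/scene0.png

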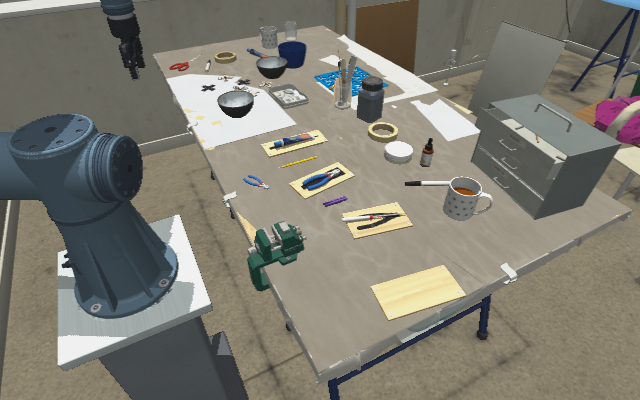

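View pics/side0.png

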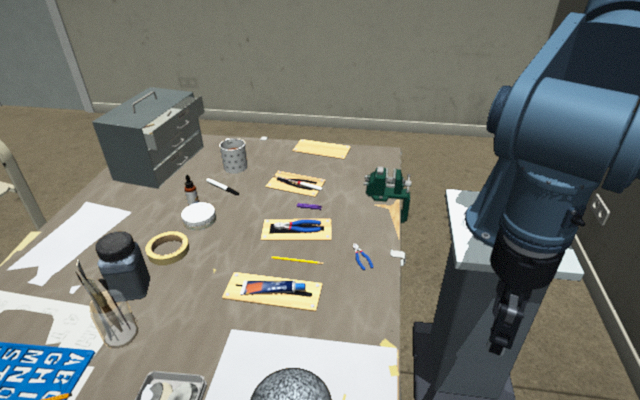

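The scene shows the tube at (293,142) on board 1, blue cutters at (322,179) on board 2, the file at (372,217) on board 3 and the blank board at (418,291). The only things that could pass for the cutters are (322,179), the big ones on a board, and (255,181), small ones on the table. I'll take the big pair and check that in a crop, with world sizes.

Run:
```python
from h import *
im=cv2.imread("pics/scene0.png"); c=im[115:245,235:425]; cv2.imwrite("pics/c1.png",cv2.resize(c,None,fx=4.2,fy=4.2,interpolation=cv2.INTER_CUBIC))
pts=dict(tube=(293,142),cut=(322,179),file=(374,217),blank=(418,291),small=(255,181),pencil=(299,161),peg=(335,201))
for k,v in pts.items(): print(k,px2w("scene",[v],.012)[0].round(3))
```

```text
tube [0.569 0.319 0.012]
cut [0.561 0.097 0.012]
file [ 0.607 -0.109  0.012]
blank [ 0.562 -0.348  0.012]
small [0.381 0.18  0.012]
pencil [0.54  0.211 0.012]
peg [ 0.547 -0.006  0.012]
```

View pics/c1.png

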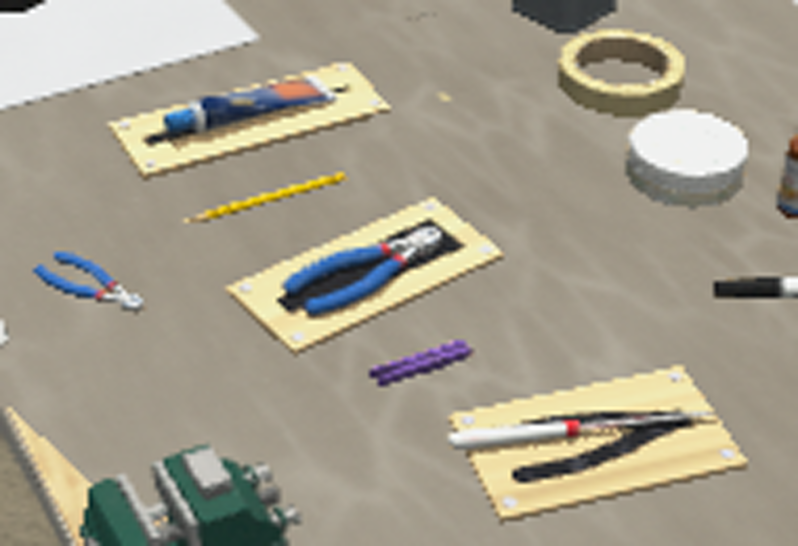

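Left board (y≈.32) is the file board with the tube on it. The middle board (y≈.10) is the tube board with the big cutters, and the right one (y≈-.11) is the cutter board with the file. All handles point towards the robot. The small cutters at (255,181) are the decoy. Next I go above for a wrist overview.

Call:
{"api": "carry_out", "payload": {
  "steps": [-0.4,-0.343,-0.05,0,0,-0.307,1,-0.4,-0.343,-0.05,0,0,-0.307,1,-0.4,-0.343,-0.05,0,0,-0.307,1,-0.4,-0.343,-0.05,0,0,-0.307,1,-0.4,-0.343,-0.05,0,0,-0.307,1,-0.4,-0.343,-0.05,0,0,-0.307,1,-0.4,-0.343,-0.05,0,0,-0.307,1,-0.4,-0.343,-0.05,0,0,-0.307,1,-0.4,-0.343,-0.05,0,0,-0.307,1,-0.4,-0.343,-0.05,0,0,-0.307,1,-0.4,-0.343,-0.05,0,0,-0.307,1,-0.4,-0.343,-0.05,0,0,-0.307,1,-0.4,-0.343,-0.05,0,0,-0.307,1,-0.4,-0.343,-0.05,0,0,-0.307,1,-0.4,-0.343,-0.05,0,0,-0.307,1,-0.4,-0.343,-0.05,0,0,-0.307,1]
}}

```text
time_s: 1.75
eef_pos: [0.451, 0.101, 0.3538]
eef_rot: [-0.0, -0.001, 1.0, 0.0]
wrist_force: [0.5, -0.0, 0.3]
opening: 1.005
grasp_force: 0.0
```

Run:
```python
from h import *
im=shot("wrist","w1.png"); print(pose().round(4), ctrl.get_obs()["time_s"])
im=cv2.imread("pics/w1.png"); cv2.imwrite("pics/w1b.png",cv2.resize(im,(800,500),interpolation=cv2.INTER_CUBIC))
```

```text
[[-1.000e+00 -1.000e-03  0.000e+00  4.511e-01]
 [-1.000e-03  1.000e+00  1.000e-04  1.008e-01]
 [-0.000e+00  1.000e-04 -1.000e+00  3.539e-01]
 [ 0.000e+00  0.000e+00  0.000e+00  1.000e+00]] 1.8
```

View pics/w1b.png

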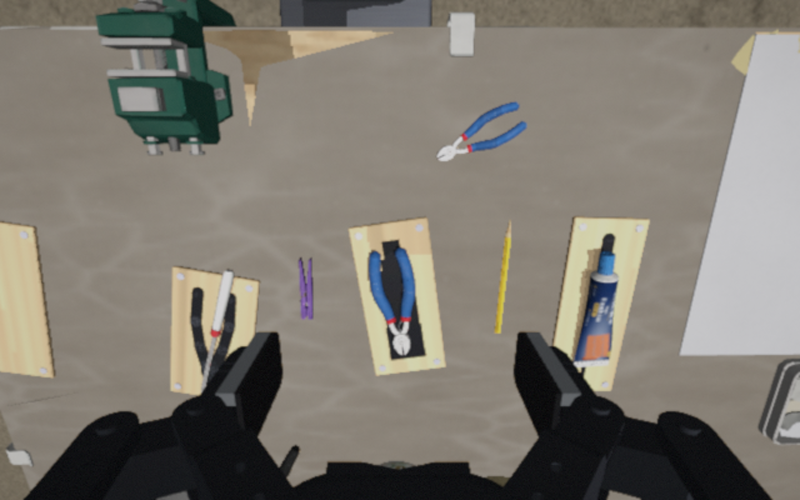

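Run:
```python
from h import *
T=np.load("pics/w1.png.npy")
def P(l,z): return px2w("wrist",[(u/1.25,v/1.25) for u,v in l],z,T)[:,:2]
for n,l,z in [("fileb TL TR BR",[(574,217),(649,219),(612,390)],.008),("tubeb TL TR BR BL",[(349,228),(428,217),(444,367),(376,375)],.008),
 ("cutb TL TR BL",[(173,266),(260,280),(170,391)],.008),("blank TR BR",[(36,227),(53,376)],.008),
 ("tube cap,crimp",[(608,254),(592,362)],.022),("cutters tipjaw, handleL end,handleR end",[(402,355),(374,253),(403,250)],.02),
 ("file handle end, collar",[(228,272),(215,334)],.02),("pencil",[(510,222),(499,331)],.007),("peg",[(305,258),(308,318)],.012)]:
    p=P(l,z); print(n,p.round(3).tolist(), [round(float(np.linalg.norm(p[i]-p[i-1])),3) for i in range(1,len(p))])
```

```text
fileb TL TR BR [[0.468, 0.286], [0.47, 0.365], [0.683, 0.362]] [0.079, 0.213]
tubeb TL TR BR BL [[0.48, 0.05], [0.468, 0.133], [0.651, 0.156], [0.662, 0.075]] [0.084, 0.184, 0.082]
cutb TL TR BL [[0.523, -0.144], [0.539, -0.051], [0.684, -0.176]] [0.094, 0.192]
blank TR BR [[0.479, -0.281], [0.663, -0.312]] [0.187]
tube cap,crimp [[0.504, 0.32], [0.634, 0.324]] [0.13]
cutters tipjaw, handleL end,handleR end [[0.627, 0.106], [0.504, 0.076], [0.501, 0.107]] [0.126, 0.031]
file handle end, collar [[0.525, -0.079], [0.6, -0.104]] [0.078]
pencil [[0.474, 0.219], [0.603, 0.218]] [0.129]
peg [[0.512, 0.002], [0.584, -0.0]] [0.072]
```

Call:
{"api": "carry_out", "payload": {
  "steps": [-0.117,-0.194,0.15,0,0,0.32,0.6,-0.117,-0.194,0.15,0,0,0.32,0.6,-0.117,-0.194,0.15,0,0,0.32,0.6,-0.117,-0.194,0.15,0,0,0.32,0.6,-0.117,-0.194,0.15,0,0,0.32,0.6,-0.117,-0.194,0.15,0,0,0.32,0.6,-0.117,-0.194,0.15,0,0,0.32,0.6,-0.117,-0.194,0.15,0,0,0.32,0.6]
}}

```text
time_s: 2.6
eef_pos: [0.5681, -0.0936, 0.2037]
eef_rot: [-0.001, 0.16, 0.987, 0.0]
wrist_force: [0.5, 0.3, 0.0]
opening: 0.601
grasp_force: 0.0
```

Run:
```python
from h import *
shot("wrist","w2.png"); print(pose().round(4), ctrl.get_obs()["time_s"],ctrl.get_obs()["opening"])
```

```text
[[-9.492e-01  3.145e-01  2.000e-04  5.682e-01]
 [ 3.145e-01  9.492e-01  2.000e-04 -9.320e-02]
 [-1.000e-04  3.000e-04 -1.000e+00  2.044e-01]
 [ 0.000e+00  0.000e+00  0.000e+00  1.000e+00]] 2.65 0.6039477388842079
```

View pics/w2.png

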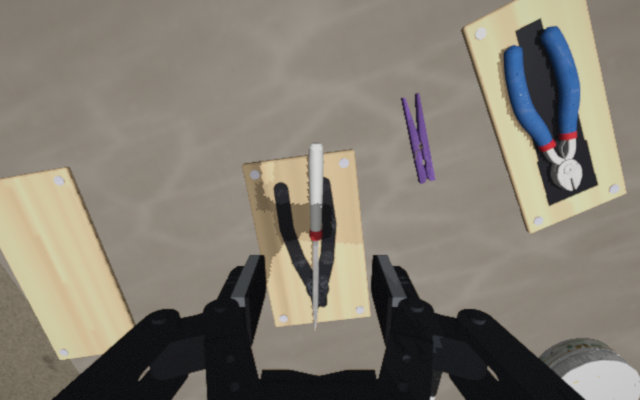

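The file lies straight between the fingers, with its handle on col 316 and the collar at (316,236). The cutter board corners read (245,163), (353,150), (370,317), (276,326).

```bash
cat >> h.py <<'E'
def show(fn,items,k=1.0):
    T=np.load("pics/"+fn+".npy")
    for n,z,l in items:
        p=px2w("wrist",[(u/k,v/k) for u,v in l],z,T)[:,:2]
        print(n,p.round(4).tolist(),"len",[round(float(np.linalg.norm(p[i]-p[i-1])),3) for i in range(1,len(p))],"a",[round(float(np.arctan2(-(p[i-1]-p[i])[1],-(p[i-1]-p[i])[0])),3) for i in range(1,len(p))])
E
python3 - <<'E'
from h import *
show("w2.png",[("cutb TL BL BR TR",.008,[(245,163),(276,326),(370,317),(353,150)]),("tubeb TL BL BR",.008,[(464,28),(530,231),(626,193)]),
("blank TR BR",.008,[(72,167),(134,350)]),("file end,collar",.019,[(316,145),(316,236)]),("cutters R,Lhandle ends, tip",.018,[(548,28),(512,46),(571,192)])])
E
```

```text
cutb TL BL BR TR [[0.5231, -0.142], [0.6831, -0.1753], [0.7023, -0.0847], [0.541, -0.0542]] len [0.163, 0.093, 0.164] a [-0.205, 1.363, 2.955]
tubeb TL BL BR [[0.4812, 0.048], [0.6595, 0.0743], [0.6498, 0.1563]] len [0.18, 0.083] a [0.146, 1.688]
blank TR BR [[0.4808, -0.2795], [0.665, -0.322]] len [0.189] a [-0.227]
file end,collar [[0.5262, -0.0811], [0.5994, -0.1056]] len [0.077] a [-0.324]
cutters R,Lhandle ends, tip [[0.5003, 0.0997], [0.5039, 0.0741], [0.6287, 0.105]] len [0.026, 0.129] a [-1.432, 0.243]
```

Call:
{"api": "carry_out", "payload": {
  "steps": [0,0,0.05,0,0,0,0.6,0,0,0.09,0,0,0,0.6,0,0,0.11,0,0,0,0.6,0,0,0.12,0,0,0,0.6,0,0,0.12,0,0,0,0.6,0,0,0.12,0,0,0,0,0,0,0.12,0,0,0,0,0,0,0.12,0,0,0,0,0,0,0.12,0,0,0,0,0,0,0.12,0,0,0,0,0,0,0.12,0,0,0,0]
}}

```text
time_s: 3.75
eef_pos: [0.5695, -0.0945, 0.0859]
eef_rot: [0.002, 0.16, 0.987, -0.0]
wrist_force: [-0.6, -0.3, 6.0]
opening: 0.118
grasp_force: 59.7
```

Call:
{"api": "carry_out", "payload": {
  "steps": [0,0,-0.04,0,0,0,0,0,0,-0.08,0,0,0,0,-0.015,-0.12,-0.09,0,0,-0.06,0,-0.029,-0.243,-0.08,0,0,-0.12,0,-0.029,-0.243,-0.08,0,0,-0.12,0,-0.029,-0.243,-0.08,0,0,-0.12,0,-0.029,-0.243,-0.08,0,0,-0.12,0,-0.029,-0.243,-0.08,0,0,-0.12,0,-0.029,-0.243,-0.05,0,0,-0.12,0,-0.029,-0.243,-0.02,0,0,-0.12,0,-0.029,-0.243,-0.005,0,0,-0.12,0,-0.029,-0.243,0,0,0,-0.12,0,-0.029,-0.243,0,0,0,-0.12,0,-0.029,-0.243,0,0,0,-0.12,0,-0.029,-0.243,0,0,0,-0.12,0.4,-0.029,-0.243,0,0,0,-0.12,0.4,-0.029,-0.243,0,0,0,-0.12,0.4,-0.029,-0.243,-0.03,0,0,-0.12,0.4,-0.029,-0.243,-0.08,0,0,-0.12,0.4,-0.029,-0.243,-0.12,0,0,-0.12,0.4]
}}

```text
time_s: 5.75
eef_pos: [0.5193, -0.334, 0.2058]
eef_rot: [0.0, 0.1, 0.995, -0.0]
wrist_force: [0.6, -1.2, 0.9]
opening: 0.403
grasp_force: 0.0
```

Run:
```python
from h import *
shot("wrist","w3.png"); print(pose().round(4), ctrl.get_obs()["time_s"],ctrl.get_obs()["opening"])
```

```text
[[-0.9799  0.1992  0.0085  0.522 ]
 [ 0.1992  0.9799 -0.0081 -0.3363]
 [-0.01   -0.0063 -0.9999  0.2138]
 [ 0.      0.      0.      1.    ]] 5.8 0.39571416803522463
```

View pics/w3.png

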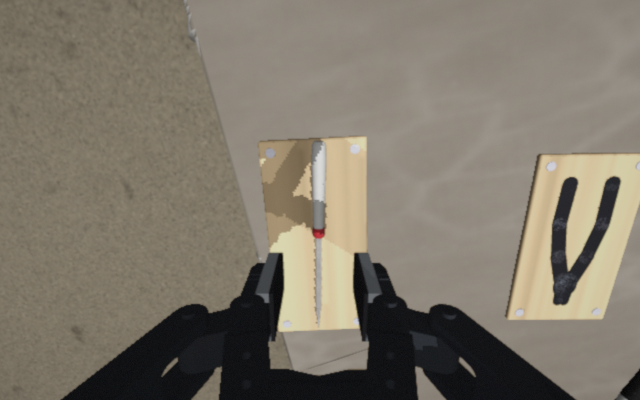

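The file is on the blank board with its handle at (319,145) to the collar at (319,234), straight. The cutter outline is free. Now to the cutters.

Call:
{"api": "carry_out", "payload": {
  "steps": [0.052,0.43,0,0,0,-0.32,0.75,0.052,0.43,0,0,0,-0.32,0.75,0.052,0.43,0,0,0,-0.32,0.75,0.052,0.43,0,0,0,-0.32,0.75,0.052,0.43,0,0,0,-0.32,0.75,0.052,0.43,0,0,0,-0.32,0.75,0.052,0.43,0,0,0,-0.32,0.75,0.052,0.43,0,0,0,-0.32,0.75,0.052,0.43,0,0,0,-0.32,0.75,0.052,0.43,0,0,0,-0.32,0.75,0.052,0.43,0,0,0,-0.32,0.75,0.052,0.43,0,0,0,-0.32,0.75,0.052,0.43,0,0,0,-0.32,0.75]
}}

```text
time_s: 7.1
eef_pos: [0.5541, 0.0965, 0.2038]
eef_rot: [-0.0, -0.059, 0.998, -0.0]
wrist_force: [-0.6, -0.1, 0.3]
opening: 0.747
grasp_force: 0.0
```

Run:
```python
from h import *
shot("wrist","w4.png"); print(pose().round(4), ctrl.get_obs()["time_s"],ctrl.get_obs()["opening"])
```

```text
[[-9.931e-01 -1.170e-01 -0.000e+00  5.542e-01]
 [-1.170e-01  9.931e-01 -2.000e-04  9.650e-02]
 [ 0.000e+00 -2.000e-04 -1.000e+00  2.039e-01]
 [ 0.000e+00  0.000e+00  0.000e+00  1.000e+00]] 7.15 0.7481153997801043
```

View pics/w4.png

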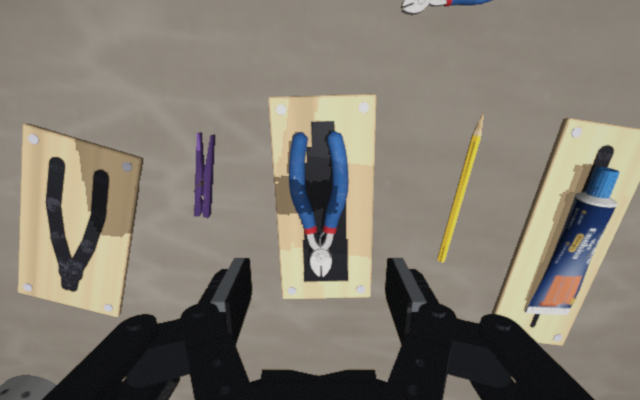

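Cutters are centred: handle ends (299,131)/(336,131), jaw tip (321,278). Tube board corners (269,97), (376,95), (370,296), (283,299). Tube cap is near (603,168), crimp near (554,310).

Run:
```python
from h import *
show("w4.png",[("tubeb TL BL BR TR",.008,[(269,97),(283,299),(370,296),(376,95)]),("cutters ends mid,tip",.016,[(317.5,131),(321,278)]),
("tube cap,crimp",.022,[(604,168),(554,309)]),("cutb TL BL BR TR",.008,[(25,124),(19,292),(119,317),(143,158)]),("fileb TL BR",.008,[(567,118),(560,346)])])
```

```text
tubeb TL BL BR TR [[0.4801, 0.0492], [0.6618, 0.0751], [0.6488, 0.1572], [0.469, 0.1315]] len [0.183, 0.083, 0.182] a [0.142, 1.728, -3.0]
cutters ends mid,tip [[0.5007, 0.0895], [0.63, 0.1078]] len [0.131] a [0.14]
tube cap,crimp [[0.5022, 0.317], [0.6337, 0.3231]] len [0.132] a [0.046]
cutb TL BL BR TR [[0.5232, -0.1425], [0.6831, -0.174], [0.7008, -0.082], [0.5399, -0.0506]] len [0.163, 0.094, 0.164] a [-0.194, 1.381, 2.949]
fileb TL BR [[0.4684, 0.2849], [0.6845, 0.3575]] len [0.228] a [0.324]
```

Call:
{"api": "carry_out", "payload": {
  "steps": [0,0,0.05,0,0,-0.02,0.75,0,0,0.09,0,0,-0.02,0.75,0,0,0.115,0,0,-0.02,0.75,0,0,0.124,0,0,-0.02,0.75,0,0,0.124,0,0,-0.02,0.75,0,0,0.124,0,0,-0.02,0,0,0,0.124,0,0,-0.02,0,0,0,0.124,0,0,-0.02,0,0,0,0.124,0,0,-0.02,0,0,0,0.124,0,0,-0.02,0,0,0,0.124,0,0,-0.02,0]
}}

```text
time_s: 8.25
eef_pos: [0.5555, 0.0975, 0.0821]
eef_rot: [0.002, -0.07, 0.998, -0.0]
wrist_force: [-2.3, -1.7, 6.8]
opening: 0.516
grasp_force: 60.7
```

Call:
{"api": "carry_out", "payload": {
  "steps": [0,0,-0.04,0,0,0,0,0,0,-0.08,0,0,0,0,-0.009,-0.1,-0.09,0,0,0.14,0,-0.018,-0.212,-0.08,0,0,0.333,0,-0.018,-0.212,-0.08,0,0,0.333,0,-0.018,-0.212,-0.08,0,0,0.333,0,-0.018,-0.212,-0.08,0,0,0.333,0,-0.018,-0.212,-0.08,0,0,0.333,0,-0.018,-0.212,-0.05,0,0,0.333,0,-0.018,-0.212,-0.02,0,0,0.333,0,-0.018,-0.212,-0.005,0,0,0.333,0,-0.018,-0.212,0,0,0,0.333,0,-0.018,-0.212,0,0,0,0.333,0,-0.018,-0.212,0,0,0,0.333,0,-0.018,-0.212,0,0,0,0.333,0.75,-0.018,-0.212,0,0,0,0.333,0.75,-0.018,-0.212,0,0,0,0.333,0.75,-0.018,-0.212,-0.03,0,0,0.333,0.75,-0.018,-0.212,-0.08,0,0,0.333,0.75,-0.018,-0.212,-0.12,0,0,0.333,0.75]
}}

```text
time_s: 10.25
eef_pos: [0.6013, -0.1095, 0.2016]
eef_rot: [0.0, 0.097, 0.995, 0.0]
wrist_force: [1.1, 0.8, -0.4]
opening: 0.751
grasp_force: 0.0
```

Run:
```python
from h import *
shot("wrist","w5.png"); print(pose().round(4), ctrl.get_obs()["time_s"],ctrl.get_obs()["opening"])
```

```text
[[-0.9813  0.1922  0.0109  0.6048]
 [ 0.1921  0.9814 -0.0042 -0.1106]
 [-0.0115 -0.002  -0.9999  0.2096]
 [ 0.      0.      0.      1.    ]] 10.3 0.7500816122182153
```

View pics/w5.png

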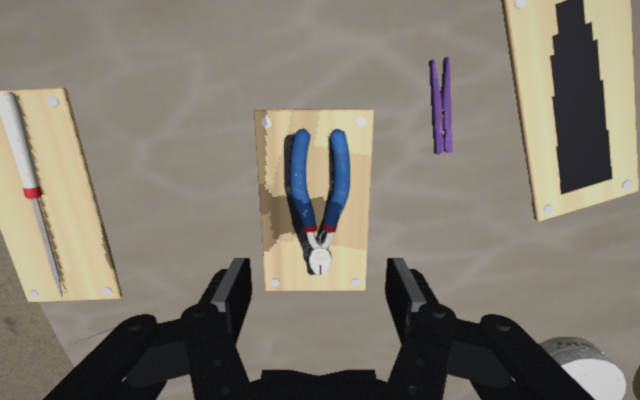

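Cutters lie on their outline: handle ends (302,131)/(339,131), tip (320,273), board from (258,110) to (366,290). Now the tube.

Call:
{"api": "carry_out", "payload": {
  "steps": [0.115,0.418,0,0,0,-0.236,0.75,0.115,0.418,0,0,0,-0.236,0.75,0.115,0.418,0,0,0,-0.236,0.75,0.115,0.418,0,0,0,-0.236,0.75,0.115,0.418,0,0,0,-0.236,0.75,0.115,0.418,0,0,0,-0.236,0.75,0.115,0.418,0,0,0,-0.236,0.75,0.115,0.418,0,0,0,-0.236,0.75,0.115,0.418,0,0,0,-0.236,0.75,0.115,0.418,0,0,0,-0.236,0.75,0.115,0.418,0,0,0,-0.236,0.75,0.115,0.418,0,0,0,-0.236,0.75,0.115,0.418,0,0,0,-0.236,0.75]
}}

```text
time_s: 11.6
eef_pos: [0.5693, 0.3213, 0.1998]
eef_rot: [-0.0, -0.02, 1.0, -0.0]
wrist_force: [0.4, 0.2, -0.5]
opening: 0.746
grasp_force: 0.0
```

Run:
```python
from h import *
shot("wrist","w6.png"); print(pose().round(4), ctrl.get_obs()["time_s"],ctrl.get_obs()["opening"])
show("w5.png",[("cutb TL BR",.008,[(256,110),(366,290)]),("cutters mid ends,tip",.016,[(320.5,129),(320,274)])])
```

```text
[[-9.992e-01 -4.030e-02 -1.000e-04  5.694e-01]
 [-4.030e-02  9.992e-01 -2.000e-04  3.213e-01]
 [ 1.000e-04 -2.000e-04 -1.000e+00  1.999e-01]
 [ 0.000e+00  0.000e+00  0.000e+00  1.000e+00]] 11.65 0.7525860401204288
cutb TL BR [[0.524, -0.1438], [0.7014, -0.0835]] len [0.187] a [0.327]
cutters mid ends,tip [[0.5472, -0.0971], [0.6716, -0.1217]] len [0.127] a [-0.196]
```

View pics/w6.png

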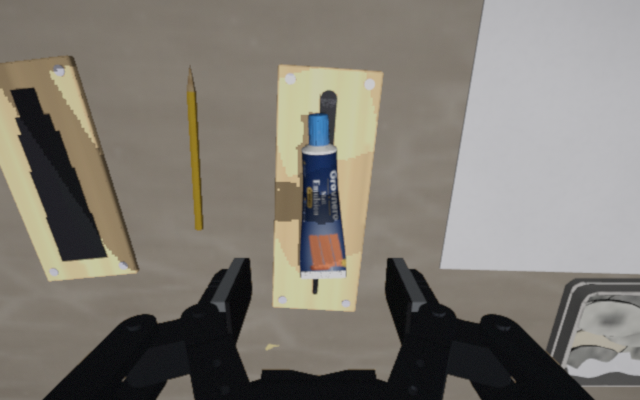

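Tube: cap end (318,113), crimp middle (324,276). File board corners: (279,66), (382,72), (355,312), (273,307).

Run:
```python
from h import *
show("w6.png",[("fileb TL BL BR TR",.008,[(279,66),(273,307),(355,312),(382,72)]),("tube cap z.03",.028,[(318,113),(318,113)]),("tube crimp z.02",.02,[(324,276),(324,276)]),("tube z.022",.022,[(318,113),(324,276)])])
```

```text
fileb TL BL BR TR [[0.4696, 0.288], [0.6814, 0.2826], [0.684, 0.3609], [0.4707, 0.365]] len [0.212, 0.078, 0.213] a [-0.025, 1.538, 3.122]
tube cap z.03 [[0.5012, 0.3183], [0.5012, 0.3183]] len [0.0] a [-3.142]
tube crimp z.02 [[0.6388, 0.329], [0.6388, 0.329]] len [0.0] a [-3.142]
tube z.022 [[0.5015, 0.3183], [0.6376, 0.3289]] len [0.137] a [0.078]
```

Call:
{"api": "carry_out", "payload": {
  "steps": [-0.004,0.002,0.05,0,0,-0.038,0.75,-0.004,0.002,0.09,0,0,-0.038,0.75,-0.004,0.002,0.109,0,0,-0.038,0.75,-0.004,0.002,0.115,0,0,-0.038,0.75,-0.004,0.002,0.115,0,0,-0.038,0.75,-0.004,0.002,0.115,0,0,-0.038,0,-0.004,0.002,0.115,0,0,-0.038,0,-0.004,0.002,0.115,0,0,-0.038,0,-0.004,0.002,0.115,0,0,-0.038,0,-0.004,0.002,0.115,0,0,-0.038,0,-0.004,0.002,0.115,0,0,-0.038,0]
}}

```text
time_s: 12.75
eef_pos: [0.5743, 0.3253, 0.0875]
eef_rot: [0.002, -0.04, 0.999, 0.0]
wrist_force: [-1.8, -1.6, 6.2]
opening: 0.348
grasp_force: 59.1
```

Call:
{"api": "carry_out", "payload": {
  "steps": [0,0,-0.04,0,0,0,0,0,0,-0.08,0,0,0,0,0.013,-0.1,-0.09,0,0,-0.03,0,0.025,-0.219,-0.08,0,0,-0.066,0,0.025,-0.219,-0.08,0,0,-0.066,0,0.025,-0.219,-0.08,0,0,-0.066,0,0.025,-0.219,-0.08,0,0,-0.066,0,0.025,-0.219,-0.08,0,0,-0.066,0,0.025,-0.219,-0.05,0,0,-0.066,0,0.025,-0.219,-0.02,0,0,-0.066,0,0.025,-0.219,-0.005,0,0,-0.066,0,0.025,-0.219,0,0,0,-0.066,0,0.025,-0.219,0,0,0,-0.066,0,0.025,-0.219,0,0,0,-0.066,0,0.025,-0.219,0,0,0,-0.066,0.75,0.025,-0.219,0,0,0,-0.066,0.75,0.025,-0.219,0,0,0,-0.066,0.75,0.025,-0.219,-0.03,0,0,-0.066,0.75,0.025,-0.219,-0.08,0,0,-0.066,0.75,0.025,-0.219,-0.115,0,0,-0.066,0.75]
}}

```text
time_s: 14.75
eef_pos: [0.566, 0.1047, 0.2023]
eef_rot: [0.001, -0.073, 0.997, -0.0]
wrist_force: [0.8, -0.9, 0.3]
opening: 0.753
grasp_force: 0.0
```

Run:
```python
from h import *
shot("wrist","w7.png"); print(pose().round(4), ctrl.get_obs()["time_s"],ctrl.get_obs()["opening"])
```

```text
[[-9.892e-01 -1.461e-01  1.100e-02  5.691e-01]
 [-1.461e-01  9.893e-01 -2.000e-04  1.048e-01]
 [-1.080e-02 -1.800e-03 -9.999e-01  2.086e-01]
 [ 0.000e+00  0.000e+00  0.000e+00  1.000e+00]] 14.8 0.7502767268431975
```

View pics/w7.png

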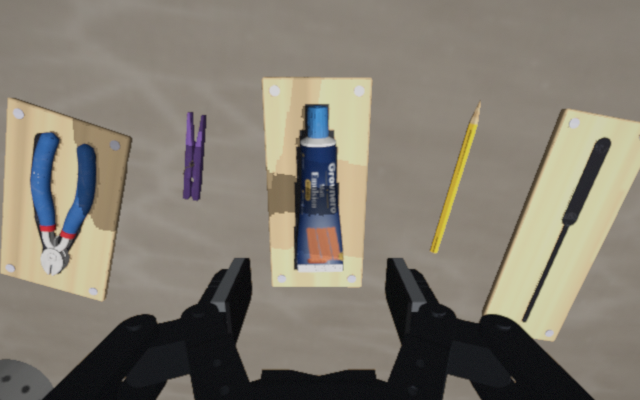

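The tube covers its outline: cap (317,105), crimp (321,268), board (263,78) to (361,287). Now I fetch the file from the blank board.

Call:
{"api": "carry_out", "payload": {
  "steps": [0.107,-0.427,0,0,0,0.344,0.5,0.107,-0.427,0,0,0,0.344,0.5,0.107,-0.427,0,0,0,0.344,0.5,0.107,-0.427,0,0,0,0.344,0.5,0.107,-0.427,0,0,0,0.344,0.5,0.107,-0.427,0,0,0,0.344,0.5,0.107,-0.427,0,0,0,0.344,0.5,0.107,-0.427,0,0,0,0.344,0.5,0.107,-0.427,0,0,0,0.344,0.5,0.107,-0.427,0,0,0,0.344,0.5,0.107,-0.427,0,0,0,0.344,0.5,0.107,-0.427,0.05,0,0,0.344,0.5,0.107,-0.427,0.09,0,0,0.344,0.5,0.107,-0.427,0.112,0,0,0.344,0.5,0.107,-0.427,0.117,0,0,0.344,0.5,0.107,-0.427,0.117,0,0,0.344,0.5,0.107,-0.427,0.117,0,0,0.344,0,0.107,-0.427,0.117,0,0,0.344,0,0.107,-0.427,0.117,0,0,0.344,0,0.107,-0.427,0.117,0,0,0.344,0]
}}

```text
time_s: 16.8
eef_pos: [0.523, -0.3342, 0.0852]
eef_rot: [0.002, 0.099, 0.995, -0.001]
wrist_force: [0.6, 1.5, 6.8]
opening: 0.121
grasp_force: 60.2
```

Call:
{"api": "carry_out", "payload": {
  "steps": [0,0,0,0,0,0,0,0,0,0,0,0,0,0]
}}

```text
time_s: 17.0
eef_pos: [0.523, -0.3342, 0.0852]
eef_rot: [0.002, 0.099, 0.995, -0.001]
wrist_force: [-0.0, 2.2, 7.0]
opening: 0.119
grasp_force: 60.2
```

Call:
{"api": "carry_out", "payload": {
  "steps": [0,0,-0.04,0,0,0,0,0,0,-0.09,0,0,0,0,0.119,0.648,-0.11,0,0,-0.178,0,0.119,0.648,-0.11,0,0,-0.178,0,0.119,0.648,-0.11,0,0,-0.178,0,0.119,0.648,-0.11,0,0,-0.178,0,0.119,0.648,-0.11,0,0,-0.178,0,0.119,0.648,-0.11,0,0,-0.178,0,0.119,0.648,-0.11,0,0,-0.178,0,0.119,0.648,-0.11,0,0,-0.178,0,0.119,0.648,-0.11,0,0,-0.178,0,0.119,0.648,-0.11,0,0,-0.178,0,0.119,0.648,-0.11,0,0,-0.178,0,0.119,0.648,-0.11,0,0,-0.178,0,0.119,0.648,-0.11,0,0,-0.178,0,0.119,0.648,-0.11,0,0,-0.178,0,0.119,0.648,-0.11,0,0,-0.178,0,0.119,0.648,-0.11,0,0,-0.178,0]
}}

```text
time_s: 18.8
eef_pos: [0.5324, 0.3245, 0.1929]
eef_rot: [-0.0, 0.01, 1.0, -0.0]
wrist_force: [-0.3, -0.6, 0.1]
opening: 0.124
grasp_force: 59.4
```

Run:
```python
from h import *
shot("wrist","w8.png"); o=ctrl.get_obs(); print(pose().round(4), o["time_s"],o["opening"],o["grasp_force"])
```

```text
[[-9.998e-01  2.090e-02 -2.000e-04  5.326e-01]
 [ 2.090e-02  9.998e-01 -6.000e-04  3.239e-01]
 [ 2.000e-04 -6.000e-04 -1.000e+00  1.929e-01]
 [ 0.000e+00  0.000e+00  0.000e+00  1.000e+00]] 18.85 0.12148264337471551 59.36200797557831
```

View pics/w8.png

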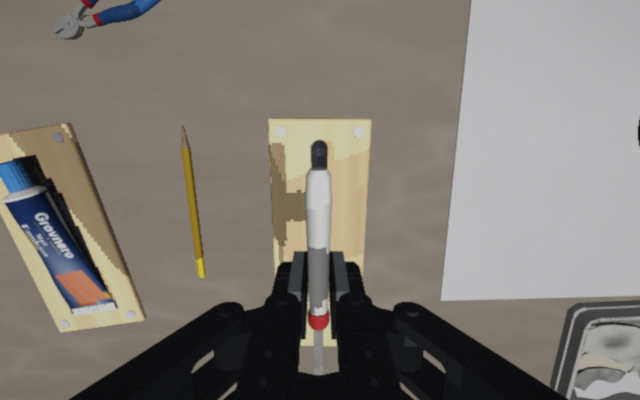

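The file is held straight over its outline, handle end (318,168). I lower it.

Call:
{"api": "carry_out", "payload": {
  "steps": [0,0,0.04,0,0,0,0,0,0,0.08,0,0,0,0,0,0,0.1,0,0,0,0,0,0,0.107,0,0,0,0,0,0,0.11,0,0,0,0,0,0,0.11,0,0,0,0,0,0,0.11,0,0,0,0,0,0,0.11,0,0,0,0.4,0,0,0.11,0,0,0,0.4,0,0,0.11,0,0,0,0.4,0,0,0.08,0,0,0,0.4,0,0,0.04,0,0,0,0.4,0,0,0,0,0,0,0.4,0.05,0,-0.04,0,0,0,0.4,0.1,0,-0.08,0,0,0,0.4,0.1,0,-0.12,0,0,0,0.4,0.1,0,-0.12,0,0,0,0.4,0.1,0,-0.12,0,0,0,0.4]
}}

```text
time_s: 20.65
eef_pos: [0.433, 0.3278, 0.3158]
eef_rot: [0.003, 0.01, 1.0, 0.001]
wrist_force: [-0.1, -0.6, 0.7]
opening: 0.403
grasp_force: 0.0
```

Run:
```python
from h import *
shot("wrist","w9.png"); o=ctrl.get_obs(); print(pose().round(4), o["time_s"])
shot("scene","scene9.png")
im=cv2.imread("pics/scene9.png"); c=im[115:245,235:425]; a=cv2.resize(c,(584,400),interpolation=cv2.INTER_CUBIC)
w=cv2.imread("pics/w9.png"); cv2.imwrite("pics/w9b.png",cv2.resize(w,(800,500),interpolation=cv2.INTER_CUBIC)); cv2.imwrite("pics/s9.png",a)
```

```text
[[-9.998e-01  1.970e-02  1.900e-03  4.328e-01]
 [ 1.970e-02  9.998e-01  7.000e-04  3.273e-01]
 [-1.900e-03  7.000e-04 -1.000e+00  3.135e-01]
 [ 0.000e+00  0.000e+00  0.000e+00  1.000e+00]] 20.7
```

View pics/w9b.png

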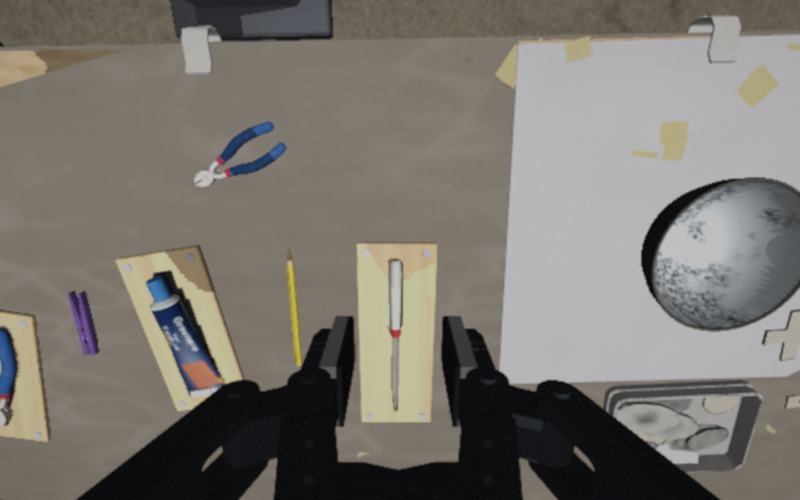

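View pics/s9.png

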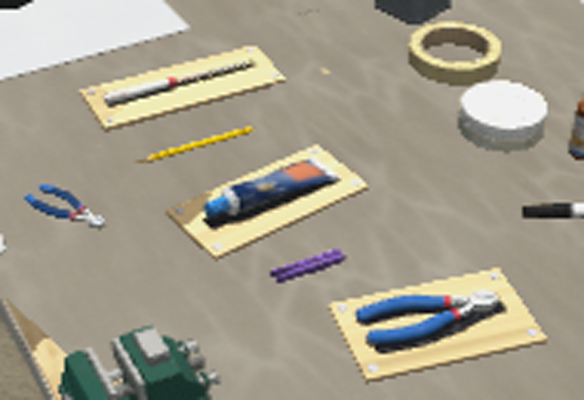

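All three lie on their own outlines: file handle end (396,260) and tip (395,409) on the board from (357,243) to (431,422). One numeric check of all three, then hand in.

Run:
```python
from h import *
show("w7.png",[("tubeb TL BR",.008,[(263,78),(361,287)]),("tube cap",.026,[(317,105),(321,268)]),("tube crimp",.014,[(317,105),(321,268)])])
show("w9.png",[("fileb TL BL BR TR",.008,[(357,243),(360,421),(431,422),(437,244)]),("file",.018,[(396,260),(395,409)])],1.25)
```

```text
tubeb TL BR [[0.4807, 0.0498], [0.65, 0.1575]] len [0.201] a [0.567]
tube cap [[0.4937, 0.0931], [0.6253, 0.1158]] len [0.134] a [0.17]
tube crimp [[0.494, 0.0932], [0.6321, 0.1169]] len [0.14] a [0.17]
fileb TL BL BR TR [[0.4679, 0.2883], [0.68, 0.2807], [0.6832, 0.3616], [0.4705, 0.3661]] len [0.212, 0.081, 0.213] a [-0.036, 1.531, 3.121]
file [[0.4827, 0.3259], [0.656, 0.3211]] len [0.173] a [-0.027]
```

```bash
python3 -c "
from bench import ctrl
print(ctrl.hand_in())"
```

```text
the job is handed in; nothing more can be done
None
```

The job is handed in: the file, cutters and tube each lie on the board with their own outline, within about 7 mm of centre by the last pictures; the pencil and peg were never touched, and hand-in returned no verdict.

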